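# Refit the lamp cover of the spectrophotometer

### The job

The spectrophotometer has a new lamp; its blue lamp cover is standing on end in the drying rack. Put the cover back over the lamp opening, outer face up, and press it down corner by corner until all four corners have clicked and it lies flat and fully home, then let go. Do not touch the lamp, and do not knock over or push away the other things on the bench.

Things in the scene. Friction and masses are not known exactly. Their poses are not given: they have to be found in the camera images.
- cover: Lamp cover: blue plastic plate 130 x 66 x 10 mm, 0.12 kg. Origin: centre of the plate's underside (inner face); x along the length, y along the width, z out of the outer face (plate z = 0 to 10 mm). It fits either way round (half turn about z). Starts on its short end in the rack: +x up, leaning back 15 degrees, outer face to the rack's open front and a little upwards.
- rib_top (a point): Middle of the top of the cover's dark blue grip rib, 28 mm out along z from the cover's origin. The rib stands across the middle of the outer face: 12 mm thick along the cover's x, 44 mm long along y, 18 mm high. Black louvre slots on either side of it are only marks.
- corner1 (a point): Where to press: a point on the cover's outer face (z = 10 mm) at x = +48, y = +20 mm of the cover. Close to it (x = 52, y = 22 mm) a white snap stud stands out of the inner face, down to z = -16 mm: a thin neck with a round bulb of radius 4 mm at its end. So at all four corners. The thin plate can twist a little about its length.
- corner2 (a point): The like point at x = +48, y = -20 mm of the cover. Lying outer face up on the bench, the cover stands on its four studs: its origin is then 16 mm above the bench.
- corner3 (a point): The like point at x = -48, y = -20 mm of the cover.
- corner4 (a point): The like point at x = -48, y = +20 mm of the cover.
- lamp_seat (a point): Centre of the lamp opening in the spectrophotometer's flat top, at the height of the ledge where the cover's inner face rests when home: corner points then stand 10 mm above it. The deck is 8 mm above it. x along the opening's length, z up. The recess for the plate is 135 x 71 mm (2.5 mm to spare all round), the well for the studs 120 x 55 mm.
- catch1 (a joint): One of the sprung rollers that grip the studs, two to a stud; 0 = out, 0.002 m = pushed back as the bulb passes. Set in loosely, the cover stands on the rollers, 10 mm above home. About 9 N at a corner point (15 N if it touches further inboard) drives the stud through; it clicks 5 mm above home and is drawn down. All four at once take over 30 N. This one: +x, +y side.
- catch2 (a joint): The like roller at the +x, -y side of the opening (52 mm and 28 mm from its centre).
- catch3 (a joint): The like roller at the -x, -y side of the opening.
- catch4 (a joint): The like roller at the -x, +y side of the opening.
- spectro: The spectrophotometer, fixed: ivory, 300 x 360 mm, deck 150 mm above the bench, grey control panel in front (-x). Origin: centre of its underside; the lamp opening lies 45 mm to +x, 76 mm to +y. Grey sample lid, 26 mm above the deck, at y = -164 to -36 mm. Cooling fins 12 mm high run beside the opening, 42 mm off its centre line: no room for fingers beside the plate.
- lamp: The halogen lamp on its white ceramic foot, in the middle of the lamp well, its top 16 mm below the well's ledge. Origin: under its foot. Must not be touched.
- rack: White drying rack, fixed: base 120 x 130 x 12 mm, steel wire loops 98 mm high and 21 mm wide. Its open front looks to its -x, y runs along the slots. Origin: on the bench under the cover's lower end, in the first slot. A lip 20 mm above the bench stops the cover's lower end in front; a clear drip plate, 87 mm high, stands 72 mm behind.
- beaker: Bystander: clear glass beaker, 96 mm across, 135 mm tall. Origin: centre of its underside.
- flask: Bystander: amber conical flask, 82 mm across the foot, 114 mm tall. Origin: centre of its underside.
- reagent: Bystander: white plastic jar with a blue cap, 64 mm across, 125 mm tall. Origin: centre of its underside.
- tipbox: Bystander: pipette-tip box, cream base and purple top, 122 x 84 x 96 mm. Origin: centre of its underside.
- cuvettes: Bystander: pale open cuvette tray, 100 x 44 x 30 mm with glass cuvettes standing 50 mm high. Origin: centre of its underside.
- carton: Bystander: small cardboard lamp carton with a yellow band, 60 x 60 x 85 mm. Origin: centre of its underside.
- screwdriver: Bystander: screwdriver lying on the bench, 190 mm long, handle to -x. Origin: under its middle.
Mind the look-alikes: they are no part of the job. What is shaped like the cover but red is not meant.

How it is judged (in metres and radians):
On the way:
1. with the cover set on the lamp opening, one corner has been pressed home while another still stands up (horizontal distance between cover and lamp_seat below 0.012 m and angle between cover's own z axis and vertical below 0.4 rad and z of any of corner1, corner2, corner3, corner4 in the frame of lamp_seat below 0.0135 m and z of any of corner1, corner2, corner3, corner4 in the frame of lamp_seat above 0.0165 m), for 0.2 s.
At the end, for the whole second after the job is handed in: The cover lies at rest in the lamp opening, outer face up, all four corner points less than 12.5 mm above the seat (home is 10 mm; a corner that has not clicked stands at 14 mm or more), its middle within 6 mm of the opening's centre (horizontal distance between cover and lamp_seat below 0.006 m and angle between cover's own z axis and vertical below 0.05 rad and linear speed of cover below 0.02 m/s and z of each of corner1, corner2, corner3, corner4 in the frame of lamp_seat below 0.0125 m); the robot touches nothing.
It fails at once if the lamp is touched (contact force between anything else and lamp above 0.5 N).
It fails at once if a bystander is pushed more than 40 mm (distance of any of beaker, flask, reagent, tipbox, cuvettes, carton, screwdriver from where it was at the start of the episode above 0.04 m).
It fails at once if a bystander is knocked over (angle between any of beaker, flask, reagent, tipbox, cuvettes, carton's own z axis and vertical above 0.6 rad).
It also fails if it takes over 72 s, if anything falls off the work surface, if the arm or the gripper's body presses on something with over 40 N, if the wrist force passes 120 N, or if a joint passes its speed limit or range.

### The arm

A 6-joint arm with a two-finger parallel gripper is mounted at the origin on the work surface. World frame = base frame: x ahead of the robot, y to its left, z up, the work surface at z = 0. Lengths are in m, angles in degrees, forces in N, time in s.
With the tool pointing down it reaches from about 0.3 to 0.75 m from the base axis. Payload 8.5 kg.
Tool frame: the origin (TCP) lies midway between the tips of the shut fingers; the grasp point (between the pads) lies 19 mm behind it (env.hold_point_z is the distance from the TCP to the grasp point, in m); z points along the fingers, y is the line along which they close (so a half turn about z gives the same grasp; the last joint's range is limited). The gripper opens to 85 mm and grips with 20 to 120 N. Pads are 22 mm wide; open, the fingers measure 114 mm over their backs; the gripper's body (76 mm by 85 mm) begins 54 mm behind the grasp point. The pads swing forward as they close: fully open they stand 13 mm farther back than shut.
Start: joints at [-86.018, 21.807, 74.336, -0, 83.858, -12.336], TCP at [0.155, -0.528, 0.231] pointing down, gripper open.
Joint ranges: [-178.18, 178.18], [-50.72, 133.34], [12.68, 142.11], [-81.47, 261.47], [9.98, 163.14], [-165.26, 165.26]. Speed limits (degrees/s): [136.94, 136.94, 180, 180, 180, 180].

### API

Orientations are given as a 3x3 rotation matrix whose columns are the frame's x, y, z axes.
In Python, from rig import observe, get_image, camera_info, env gives the robot as it stands.
- The arm moves only by the tool drive_tool, never from a script. Its arguments are lists of equal length, an entry for each row: "offset": the shift along the tool's x, y, z in units of 40 mm (1.0 is 40 mm), a list of three; "turn": the turn, a rotation vector about the tool's x, y, z in units of 6 degrees (1.0 is 6 degrees), a list of three; "hand": the opening, from 0 (shut) to 1 (fully open). A call has exactly 10 rows; each row shifts and turns the commanded pose from where the row before left it, along the tool's axes as they then stand; what a row does not reach is not made up. A row lasts 1/8 s, in which the tool goes at most 62.5 mm and 10.7 degrees, less where a joint would pass 70% of its speed; a pose out of reach is approached as far as the arm can. A call is refused whole if a number of a shift passes 1 or a number of a turn 1, either way. A call with a gripper value outside its range is refused whole. The fingers move at their own pace and stop on an object; "newtons" is the grip in N (left out, the last holds). Time passes only in rows, so rows that do not move let the fingers close, or fill a call up. It gives the time, the measured TCP pose, the force, the opening and the grip force at its end, in the units of the state.
- observe(): the state, without advancing time (a new reading comes with each control period).
- get_image(name): name is "side" or "top" or "wrist"; returns the picture (420x560x3 uint8, blue, green, red); there is no depth.
- camera_info(name): a dict with "fx", "fy", "cx", "cy" (pixels), "world_to_cam" (4x4, takes a point from world to camera coordinates). Camera axes: x right, y down, z forward; pixel columns grow to the right and rows downward; lengths in m; the calibration is good to about 2 mm. A picture is of the moment at which its call begins: read the wrist's pose just before it. camera_info takes no time and is no camera call; for the wrist camera it gives the pose at the moment of the call.
- env.close_job(): hands the job in; it is judged then, once.
The state is a dict: "time_s": time; "q": joint angles; "qvel": joint speeds; "joint_efforts": joint torques, N m; "position": TCP position; "tool_rot": TCP orientation; "ft_force": force on the tool from outside, world axes, zero at the start; "wrist_torque": the same for the moment, N m; "grip_width": finger opening in m; "gripper_force": force on a finger pad.
Only numpy, scipy, OpenCV 4.12 (cv2) and the standard library are available. Lean on these libraries where they do the work, as an engineer would, in place of code of your own. Each camera call takes 0.05 s, during which the arm holds its last target. There are 200 camera calls.

## Working session

There is one attempt and no reset: what is moved stays moved. The work goes in short steps, Python scripts to look and compute and a tool call to move; the robot and the scene stay as the last step left them, time stands still between calls to the robot, and variables do not carry over. Pictures are saved under pics/ and viewed, at most 10 in all, crops included, and the job is handed in when it is done.

Besides the shell and the picture viewer there is one more tool, called after ">>>" by a JSON object that holds its "name" and its "arguments", one argument or row to a line. drive_tool: Moves the arm, as the interface text tells. Its arguments: {"type":"object","properties":{"offset":{"type":"array"},"turn":{"type":"array"},"hand":{"type":"array"},"newtons":{"type":"number"}},"required":["offset","turn","hand"]}

```bash
ls; mkdir -p pics; cat > h.py <<'E'
import numpy as np, cv2, json
from rig import observe, get_image, camera_info, env
def snap(n,f):
    i=camera_info(n); im=get_image(n); cv2.imwrite(f'pics/{f}.png',im); np.save(f'pics/{f}.npy',np.r_[[i['fx'],i['fy'],i['cx'],i['cy']],np.array(i['world_to_cam']).ravel()]); return im
def load(f):
    a=np.load(f'pics/{f}.npy'); return np.array([[a[0],0,a[2]],[0,a[1],a[3]],[0,0,1]]),a[4:].reshape(4,4)
def proj(f,P):
    K,T=load(f); p=np.atleast_2d(P)@T[:3,:3].T+T[:3,3]; p=p@K.T; return p[:,:2]/p[:,2:]
def tri(f1,u1,f2,u2):
    P=[]
    for f in (f1,f2): K,T=load(f); P.append(K@T[:3])
    X=cv2.triangulatePoints(P[0],P[1],np.array(u1,float).reshape(2,1),np.array(u2,float).reshape(2,1)); return (X[:3]/X[3]).ravel()
def onz(f,u,z):
    K,T=load(f); R=T[:3,:3]; c=-R.T@T[:3,3]; d=R.T@np.linalg.solve(K,[u[0],u[1],1]); return c+d*(z-c[2])/d[2]
E
python3 - <<'E'
from h import *
for n in('side','top'): snap(n,n+'0'); K,T=load(n+'0'); print(n,K[0,0],-T[:3,:3].T@T[:3,3],T[2,:3])
a=cv2.imread('pics/side0.png')
s=observe(); print(s['position'],s['tool_rot'],env.hold_point_z,s['ft_force'])
E
```

```text
pics
side 439.51310192144933 [0.13175028 0.84161052 0.66088894] [ 0.3747874  -0.74258451 -0.55506995]
top 451.84743819179704 [0.29360416 0.13341358 1.25712972] [ 0.17566959 -0.02068754 -0.98423179]
[ 0.15451241 -0.527598    0.23079181] [[ 9.59717503e-01  2.80966743e-01 -6.21781070e-05]
 [ 2.80966604e-01 -9.59716755e-01  1.23182752e-03]
 [ 2.86429196e-04 -1.19967641e-03 -9.99999239e-01]] 0.0187 [0.04311342 0.67268946 0.35588709]
```

View pics/side0.png

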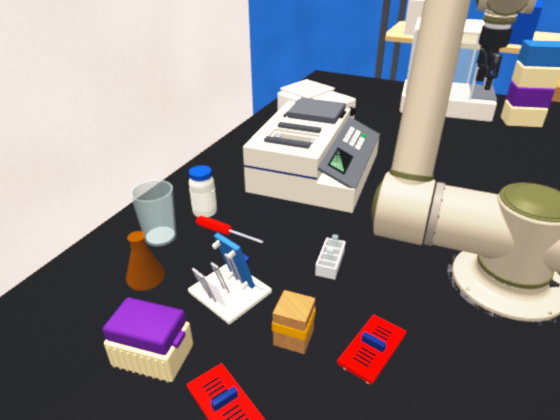

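View pics/top0.png

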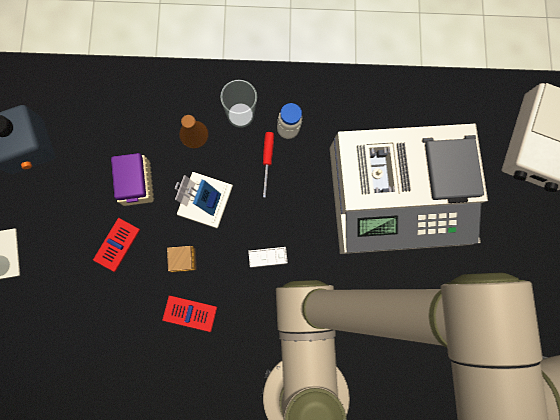

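Side: cover is blue, leaning in the white rack at about (235,258), and the opening is at about (292,135). Top: cover at (207,195), opening at (378,172). Both red plates are decoys. Next I zoom in on both places from both views.

```bash
python3 - <<'E'
from h import *
def crop(f,x,y,w,h,s):
    a=cv2.imread(f'pics/{f}.png')[y:y+h,x:x+w]; a=cv2.resize(a,(w*s,h*s),interpolation=cv2.INTER_CUBIC)
    for i in range(0,w,10): cv2.line(a,(i*s,0),(i*s,4 if i%50 else 12),(0,255,255),1)
    for i in range(0,h,10): cv2.line(a,(0,i*s),(4 if i%50 else 12,i*s),(0,255,255),1)
    return a
A=np.vstack([np.hstack([crop('top0',170,160,80,60,5),crop('side0',190,230,80,60,5)]),np.hstack([crop('top0',330,130,80,60,5),crop('side0',250,100,80,60,5)])])
cv2.imwrite('pics/c1.png',A)
E
```

```text
(no output)
```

View pics/c1.png

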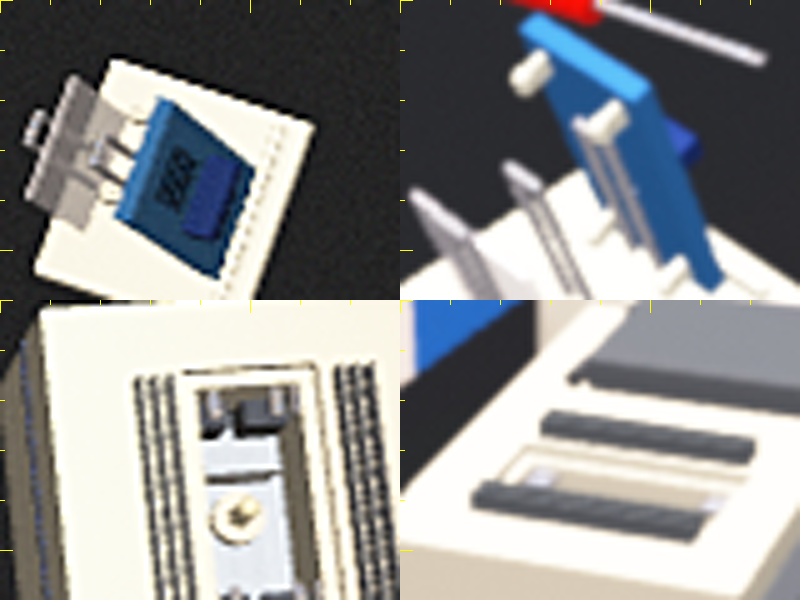

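Cover: top-end corners at top (202,179)/(193.5,203), side (219,232)/(214,236)/(240.5,246.5)/(237.5,250). The rack opens toward the right of the top picture, about world -y. The opening lies nearly along world x. Fitting coarse poses.

```bash
cat >> h.py <<'E'
from scipy.optimize import least_squares
from scipy.spatial.transform import Rotation as Ro
def coverpose(p):  # x,y,z of lower-end centre (cover (-65,0,0)), yaw rack, tilt
    x,y,z,yaw,t=p; c,s=np.cos(t),np.sin(t)
    R=Ro.from_euler('z',yaw).as_matrix()@np.array([[s,0,-c],[0,1,0],[c,0,s]])
    o=np.array([x,y,z])+R@[.065,0,0]; return R,o
E
python3 - <<'E'
from h import *
c=lambda u,v,x,y:(x+u/5,y+v/5)
T=lambda u,v:c(u,v,170,160); S=lambda u,v:c(u-400,v,190,230)
obs=[('top0',(65,-33,0),T(158,97)),('top0',(65,33,0),T(117,215)),('top0',(-65,33,10),T(219,278)),
('side0',(65,-33,10),S(545,12)),('side0',(65,-33,0),S(521,31)),('side0',(65,33,10),S(653,83)),('side0',(65,33,0),S(637,101))]
# which y side is +x world? rack x ~ +y world => rack y ~ -x world => upper corner is y=-33
def f(p):
    R,o=coverpose(p); return np.r_[np.concatenate([(proj(n,R@(np.array(q)/1e3)+o)[0]-u) for n,q,u in obs]),(p[4]-np.radians(15))*50]
r=least_squares(f,[.3,.3,.02,np.pi/2,np.radians(15)]); R,o=coverpose(r.x); print(r.x,np.degrees(r.x[3:]),r.fun.round(1)); print(R.round(3),o,'rib',R@[0,0,.028]+o)
print(tri('top0',T(158,97),'side0',S(521,31)),tri('top0',T(117,215),'side0',S(637,101)))
# opening: top view corners on deck z~.15
for u in [(367,144.4),(393,143)]: print(onz('top0',u,.15))
for nm,u in dict(fl=(140,380),lampc=(240,517),sl=(42,310)).items(): print(nm,onz('top0',(330+u[0]/5,130+(u[1]-300)/5),.15))
# fin ends from both views
B=lambda u,v:c(u,v-300,330,130); D=lambda u,v:c(u-400,v-300,250,100)
print(tri('top0',B(140,378),'side0',D(478,490)),tri('top0',B(375,365),'side0',D(757,455)))
for n,X in dict(beaker=(238,118),flask=(193,132),tip=(130,180),reag=(289,125)).items(): print(n,onz('top0',X,0.05)[:2])
E
```

```text
[0.50586255 0.26108496 0.00981804 1.27390545 0.25904491] [72.98940595 14.84217999] [ 0.4 -0.4 -0.4  0.3  0.1  0.2 -0.8  0.1  0.3 -0.4  0.4  0.2 -0.1  0.1
 -0.1]
[[ 0.075 -0.956 -0.283]
 [ 0.245  0.293 -0.924]
 [ 0.967  0.     0.256]] [0.51073355 0.27700676 0.07264932] rib [0.5028155  0.25112509 0.07982173]
[0.5466032  0.28441159 0.13522813] [0.48475587 0.30166375 0.1348635 ]
[ 0.64671398 -0.13519916  0.15      ]
[ 0.65252267 -0.20235155  0.15      ]
fl [ 0.64174225 -0.11198561  0.15      ]
lampc [ 0.57118089 -0.1620853   0.15      ]
sl [ 0.67757312 -0.06178796  0.15      ]
[ 0.63834279 -0.10983977  0.16121077] [ 0.59499585 -0.2446709   0.1540945 ]
beaker [0.74430672 0.20278166]
flask [0.69942937 0.32611037]
tip [0.55806624 0.48925457]
reag [0.72835388 0.05944925]
```

```bash
cat >> h.py <<'E'
def Rz(yaw): # tool down, tool y at azimuth yaw deg
    a=np.radians(yaw); y=np.array([np.cos(a),np.sin(a),0]); z=np.array([0,0,-1.]); return np.c_[np.cross(y,z),y,z]
def plan(p,R,n,s=None,dec=2):
    s=s or observe(); P=np.array(s['position']); Q=np.array(s['tool_rot']); p=np.array(p,float)
    off,tur=[],[]
    for i in range(n):
        k=n-i; rv=Ro.from_matrix(Q.T@R).as_rotvec()/k
        o=np.round(Q.T@(p-P)/k/.04,dec); t=np.round(np.degrees(rv)/6,dec)
        off.append((o+0).tolist()); tur.append((t+0).tolist()); P=P+Q@o*.04; Q=Q@Ro.from_rotvec(np.radians(t*6)).as_matrix()
    for i in range(0,n,10): print('O',json.dumps(off[i:i+10]).replace(' ','')); print('T',json.dumps(tur[i:i+10]).replace(' ',''))
    print('end',P.round(4),'maxo',np.abs(off).max(),'maxt',np.abs(tur).max())
E
python3 - <<'E'
from h import *
s=observe(); R=np.array(s['tool_rot']); T=np.array(camera_info('wrist')['world_to_cam']); c=-T[:3,:3].T@T[:3,3]
print('cam in tool',(R.T@(c-s['position'])).round(4),(T[:3,:3]@R).round(3), camera_info('wrist')['fx'])
plan([.52,-.166,.36],Rz(5),20)
print(onz('top0',(250,248),.03),onz('top0',(287,267),.03))
E
```

```text
cam in tool [ 0.0722  0.0009 -0.1409] [[ 0.001  1.    -0.001]
 [-0.958  0.001 -0.288]
 [-0.288  0.001  0.958]] 359.23934285828324
O [[0.57,-0.31,-0.16],[0.59,-0.27,-0.16],[0.6,-0.22,-0.16],[0.62,-0.18,-0.16],[0.63,-0.14,-0.16],[0.63,-0.1,-0.16],[0.64,-0.05,-0.16],[0.64,-0.01,-0.16],[0.64,0.03,-0.16],[0.64,0.08,-0.16]]
T [[0.0,0.0,-0.66],[0.0,0.0,-0.66],[0.0,0.0,-0.66],[0.0,0.0,-0.65],[0.0,0.0,-0.66],[0.0,0.0,-0.65],[0.0,0.0,-0.66],[0.0,0.0,-0.65],[0.0,0.0,-0.66],[0.0,0.0,-0.65]]
O [[0.63,0.12,-0.16],[0.62,0.17,-0.16],[0.61,0.21,-0.16],[0.59,0.25,-0.16],[0.57,0.29,-0.16],[0.55,0.33,-0.16],[0.53,0.36,-0.16],[0.51,0.4,-0.17],[0.47,0.43,-0.16],[0.45,0.47,-0.17]]
T [[0.0,0.0,-0.66],[0.0,0.0,-0.65],[0.0,0.0,-0.66],[0.0,0.0,-0.65],[0.0,0.0,-0.66],[0.0,0.0,-0.65],[0.0,0.0,-0.66],[0.0,0.0,-0.65],[0.0,-0.01,-0.66],[0.0,0.0,-0.65]]
end [ 0.5202 -0.1659  0.36  ] maxo 0.64 maxt 0.66
[0.38350762 0.15844384 0.03      ] [0.33498055 0.05736004 0.03      ]
```

```bash
python3 - <<'E'
from h import *
plan([.575,-.166,.28],Rz(5),20,dec=1)
E
```

```text
O [[0.6,-0.3,-0.1],[0.7,-0.2,-0.1],[0.7,-0.2,-0.1],[0.7,-0.1,-0.1],[0.7,-0.1,-0.1],[0.7,-0.1,0.0],[0.7,0.0,-0.1],[0.7,0.0,0.0],[0.7,0.1,-0.1],[0.7,0.1,0.0]]
T [[0.0,0.0,-0.7],[0.0,0.0,-0.7],[0.0,0.0,-0.7],[0.0,0.0,-0.6],[0.0,0.0,-0.7],[0.0,0.0,-0.6],[0.0,0.0,-0.7],[0.0,0.0,-0.6],[0.0,0.0,-0.7],[0.0,0.0,-0.6]]
O [[0.7,0.2,-0.1],[0.6,0.2,0.0],[0.6,0.3,-0.1],[0.6,0.3,0.0],[0.6,0.4,-0.1],[0.6,0.4,0.0],[0.5,0.4,-0.1],[0.5,0.5,0.0],[0.5,0.5,-0.1],[0.4,0.5,0.0]]
T [[0.0,0.0,-0.7],[0.0,0.0,-0.6],[0.0,0.0,-0.7],[0.0,0.0,-0.6],[0.0,0.0,-0.7],[0.0,0.0,-0.6],[0.0,0.0,-0.7],[0.0,0.0,-0.6],[0.0,0.0,-0.7],[0.0,0.0,-0.6]]
end [ 0.5762 -0.1659  0.2792] maxo 0.7 maxt 0.7
```

>>> {"name": "drive_tool", "arguments": {
  "offset": [
    [0.6, -0.3, -0.1],
    [0.7, -0.2, -0.1],
    [0.7, -0.2, -0.1],
    [0.7, -0.1, -0.1],
    [0.7, -0.1, -0.1],
    [0.7, -0.1, 0.0],
    [0.7, 0.0, -0.1],
    [0.7, 0.0, 0.0],
    [0.7, 0.1, -0.1],
    [0.7, 0.1, 0.0]
  ],
  "turn": [
    [0, 0, -0.7],
    [0, 0, -0.7],
    [0, 0, -0.7],
    [0, 0, -0.6],
    [0, 0, -0.7],
    [0, 0, -0.6],
    [0, 0, -0.7],
    [0, 0, -0.6],
    [0, 0, -0.7],
    [0, 0, -0.6]
  ],
  "hand": [1, 1, 1, 1, 1, 1, 1, 1, 1, 1]
}}

```text
time_s: 1.35
position: [0.3677, -0.3416, 0.2593]
tool_rot: [[0.559, 0.829, -0.0], [0.829, -0.559, 0.0], [0.0, -0.0, -1.0]]
ft_force: [0.6, -0.2, -0.3]
grip_width: 0.0849
gripper_force: 0.0
```

>>> {"name": "drive_tool", "arguments": {
  "offset": [
    [0.7, 0.2, -0.1],
    [0.6, 0.2, 0.0],
    [0.6, 0.3, -0.1],
    [0.6, 0.3, 0.0],
    [0.6, 0.4, -0.1],
    [0.6, 0.4, 0.0],
    [0.5, 0.4, -0.1],
    [0.5, 0.5, 0.0],
    [0.5, 0.5, -0.1],
    [0.4, 0.5, 0.0]
  ],
  "turn": [
    [0, 0, -0.7],
    [0, 0, -0.6],
    [0, 0, -0.7],
    [0, 0, -0.6],
    [0, 0, -0.7],
    [0, 0, -0.6],
    [0, 0, -0.7],
    [0, 0, -0.6],
    [0, 0, -0.7],
    [0, 0, -0.6]
  ],
  "hand": [1, 1, 1, 1, 1, 1, 1, 1, 1, 1]
}}

```text
time_s: 2.6
position: [0.5768, -0.1653, 0.2792]
tool_rot: [[-0.088, 0.996, -0.0], [0.996, 0.088, 0.0], [0.0, -0.0, -1.0]]
ft_force: [0.8, 0.8, 0.4]
grip_width: 0.0854
gripper_force: 0.0
```

```bash
python3 - <<'E'
from h import *
s=observe(); print(s['position'],s['q'],s['time_s']); snap('wrist','w1')
a=cv2.imread('pics/w1.png'); cv2.imwrite('pics/w1b.png',cv2.resize(a,(800,600),interpolation=cv2.INTER_CUBIC))
E
```

```text
[ 0.57682278 -0.1652794   0.27918494] [-2.72820653e+01  2.55143322e+01  6.04627677e+01  1.16073560e-03
  9.40437299e+01 -3.23366957e+01] 2.6
```

View pics/w1b.png

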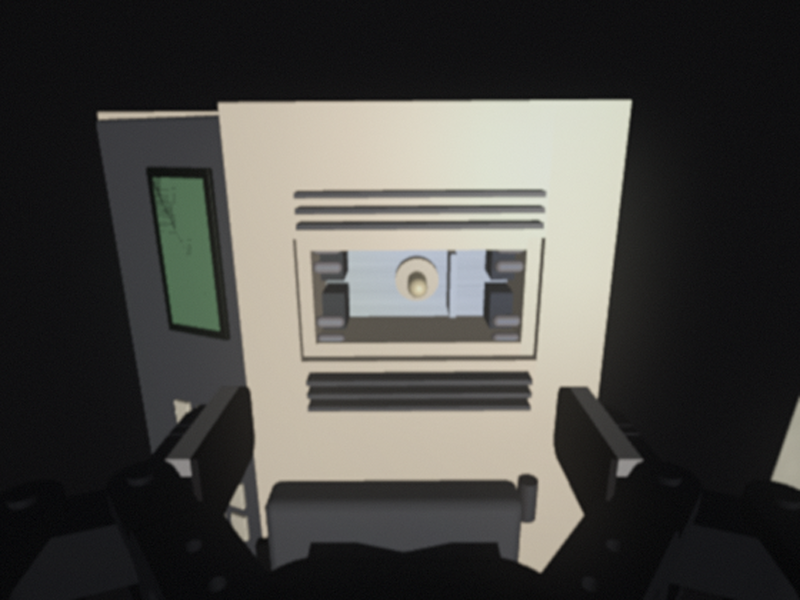

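Wrist view: recess outline corners at (294,239),(545,238),(536,359),(302,360) in the 800-px picture; well corners at (311,251),(527,250),(522,343),(317,343), with the lamp in the middle at (417,282).

```bash
python3 - <<'E'
from h import *
g=cv2.cvtColor(cv2.imread('pics/w1.png'),cv2.COLOR_BGR2GRAY)
for nm,L,W,cs,z0 in (('recess',135,71,[(294,239),(545,238),(536,359),(302,360)],.15),('well',120,55,[(311,251),(527,250),(522,343),(317,343)],.142)):
    px=np.array(cs)*.7
    M=np.array([(-L/2,W/2),(L/2,W/2),(L/2,-W/2),(-L/2,-W/2)])/1e3
    def f(p):
        c,s=np.cos(p[3]),np.sin(p[3]); X=np.c_[M@np.array([[c,s],[-s,c]])+p[:2],np.full(4,p[2])]; return (proj('w1',X)-px).ravel()
    r=least_squares(f,[.58,-.166,.15,.08]); print(nm,r.x,np.degrees(r.x[3]),r.fun.round(1))
    r2=least_squares(lambda q:f([q[0],q[1],z0,q[2]]),[.58,-.166,.08]); print('  z fixed',r2.x,np.degrees(r2.x[2]),r2.fun.round(1))
print(tri('w1',(294*.7,239*.7),'top0',(330+185/5,130+72/5)) )
print(tri('w1',(545*.7,238*.7),'top0',(367,144.4)),tri('w1',(536*.7,359*.7),'top0',(393,143)))
E
```

```text
recess [ 0.58565133 -0.17652313  0.14622128  0.09416754] 5.395402530447964 [ 0.1 -0.2 -0.1 -0.3 -0.2  0.3  0.2  0.2]
  z fixed [ 0.58544338 -0.17551775  0.0940993 ] 5.391492488968364 [-1.2 -0.7  1.2 -0.7  0.9  1.  -0.9  0.9]
well [ 0.58584649 -0.17659426  0.13973782  0.09444888] 5.411522345181582 [ 0.2  0.   0.4  0.  -0.4 -0.3 -0.3  0.3]
  z fixed [ 0.58572097 -0.17597937  0.09440398] 5.408949691073954 [-0.4 -0.2  1.  -0.2  0.2 -0.  -0.8  0.6]
[ 0.56728196 -0.08371272  0.39821747]
[ 0.64645626 -0.13424343  0.15318618] [ 0.65075079 -0.1998331   0.1587555 ]
```

```bash
cat >> h.py <<'E'
PC=[0.50586255,0.26108496,0.00981804,1.27390545,0.25904491]
Rc,oc=coverpose(PC); RG=np.c_[np.cross(-Rc[:,0],-Rc[:,2]),-Rc[:,0],-Rc[:,2]]
E
python3 - <<'E'
from h import *
R=np.array(observe()['tool_rot']); print(np.degrees(Ro.from_matrix(R.T@RG).magnitude()),RG.round(3))
a=oc+Rc@[0,0,.055]; print(a)
plan(a+[0,0,.17],RG,20,dec=1)
E
```

```text
127.58124616000912 [[ 0.956 -0.075  0.283]
 [-0.293 -0.245  0.924]
 [ 0.    -0.967 -0.256]]
[0.49518023 0.22616776 0.08673798]
O [[0.5,-0.1,0.0],[0.5,-0.1,0.1],[0.5,-0.1,0.1],[0.4,-0.2,0.1],[0.4,-0.2,0.2],[0.4,-0.2,0.2],[0.4,-0.2,0.2],[0.3,-0.3,0.3],[0.3,-0.3,0.3],[0.2,-0.3,0.3]]
T [[0.4,0.6,0.8],[0.4,0.6,0.8],[0.4,0.6,0.8],[0.4,0.6,0.8],[0.4,0.6,0.8],[0.4,0.6,0.8],[0.4,0.6,0.8],[0.4,0.6,0.8],[0.4,0.6,0.8],[0.4,0.6,0.8]]
O [[0.2,-0.3,0.4],[0.2,-0.3,0.4],[0.1,-0.3,0.4],[0.1,-0.3,0.4],[0.0,-0.2,0.4],[0.0,-0.2,0.4],[-0.1,-0.2,0.4],[-0.2,-0.2,0.5],[-0.2,-0.2,0.4],[-0.2,-0.1,0.5]]
T [[0.4,0.6,0.8],[0.4,0.6,0.8],[0.4,0.6,0.8],[0.4,0.6,0.8],[0.4,0.6,0.7],[0.4,0.6,0.8],[0.4,0.6,0.8],[0.4,0.5,0.7],[0.4,0.6,0.8],[0.5,0.5,0.7]]
end [0.495  0.2275 0.2561] maxo 0.5 maxt 0.8
```

>>> {"name": "drive_tool", "arguments": {
  "offset": [
    [0.5, -0.1, 0.0],
    [0.5, -0.1, 0.1],
    [0.5, -0.1, 0.1],
    [0.4, -0.2, 0.1],
    [0.4, -0.2, 0.2],
    [0.4, -0.2, 0.2],
    [0.4, -0.2, 0.2],
    [0.3, -0.3, 0.3],
    [0.3, -0.3, 0.3],
    [0.2, -0.3, 0.3]
  ],
  "turn": [
    [0.4, 0.6, 0.8],
    [0.4, 0.6, 0.8],
    [0.4, 0.6, 0.8],
    [0.4, 0.6, 0.8],
    [0.4, 0.6, 0.8],
    [0.4, 0.6, 0.8],
    [0.4, 0.6, 0.8],
    [0.4, 0.6, 0.8],
    [0.4, 0.6, 0.8],
    [0.4, 0.6, 0.8]
  ],
  "hand": [1, 1, 1, 1, 1, 1, 1, 1, 1, 1]
}}

```text
time_s: 3.9
position: [0.5335, 0.0283, 0.2682]
tool_rot: [[0.746, 0.648, -0.155], [0.57, -0.5, 0.652], [0.345, -0.575, -0.742]]
ft_force: [-0.3, 1.2, -0.3]
grip_width: 0.0855
gripper_force: 0.0
```

>>> {"name": "drive_tool", "arguments": {
  "offset": [
    [0.2, -0.3, 0.4],
    [0.2, -0.3, 0.4],
    [0.1, -0.3, 0.4],
    [0.1, -0.3, 0.4],
    [0.0, -0.2, 0.4],
    [0.0, -0.2, 0.4],
    [-0.1, -0.2, 0.4],
    [-0.2, -0.2, 0.5],
    [-0.2, -0.2, 0.4],
    [-0.2, -0.1, 0.5]
  ],
  "turn": [
    [0.4, 0.6, 0.8],
    [0.4, 0.6, 0.8],
    [0.4, 0.6, 0.8],
    [0.4, 0.6, 0.8],
    [0.4, 0.6, 0.7],
    [0.4, 0.6, 0.8],
    [0.4, 0.6, 0.8],
    [0.4, 0.5, 0.7],
    [0.4, 0.6, 0.8],
    [0.5, 0.5, 0.7]
  ],
  "hand": [1, 1, 1, 1, 1, 1, 0.5, 0.5, 0.5, 0.5]
}}

```text
time_s: 5.15
position: [0.4953, 0.2257, 0.2562]
tool_rot: [[0.954, -0.076, 0.29], [-0.3, -0.243, 0.922], [0.0, -0.967, -0.255]]
ft_force: [0.1, 0.3, -0.2]
grip_width: 0.0427
gripper_force: 0.0
```

```bash
python3 - <<'E'
from h import *
s=observe(); print(s['position'],s['q'],s['time_s']); print((RG.T@np.array(s['tool_rot'])).round(3)); snap('wrist','w2'); snap('side','s2')
a=cv2.imread('pics/w2.png'); b=cv2.imread('pics/s2.png'); cv2.imwrite('pics/c2.png',np.vstack([cv2.resize(a,(400,300)),cv2.resize(b,(400,300))]))
cv2.imwrite('pics/c2.png',np.hstack([cv2.resize(a,(400,300)),cv2.resize(b,(400,300))]))
a=oc+Rc@[0,0,.055]
plan(a,RG,10,dec=2)
E
```

```text
[0.49530061 0.2256661  0.25622951] [-17.83000489  22.21331977 108.08881524  78.40772195  80.77507242
  50.58658936] 5.15
[[ 1.    -0.002  0.008]
 [ 0.002  1.    -0.001]
 [-0.008  0.001  1.   ]]
O [[0.0,0.41,0.11],[0.01,0.41,0.11],[0.0,0.41,0.11],[0.01,0.41,0.11],[0.0,0.41,0.11],[0.01,0.41,0.1],[0.0,0.4,0.11],[0.01,0.41,0.1],[0.0,0.4,0.11],[0.0,0.41,0.1]]
T [[0.0,0.0,0.0],[0.0,0.0,0.0],[0.0,0.0,0.0],[0.0,0.0,0.0],[0.0,-0.01,-0.01],[0.0,0.0,0.0],[0.0,-0.01,-0.01],[0.0,0.0,0.0],[0.0,-0.01,-0.01],[0.0,0.0,0.0]]
end [0.4949 0.226  0.0866] maxo 0.41 maxt 0.01
```

View pics/c2.png

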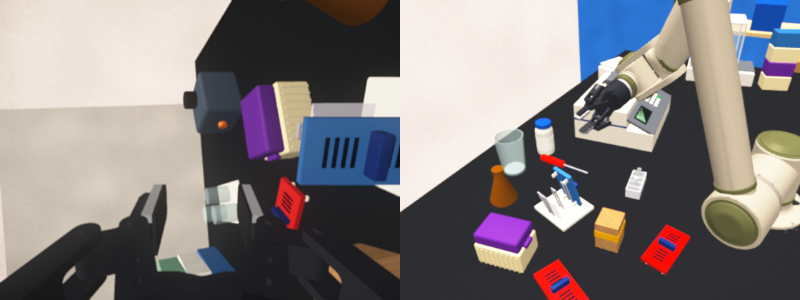

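Wrist view: the cover's plate edge runs (303,117)–(298,185), its rib is at (365–392, 131–180) in the half picture. I compare this with the predicted projection before descending.

```bash
python3 - <<'E'
from h import *
a=cv2.imread('pics/w2.png')
pts=np.array([(65,-33,10),(65,33,10),(6,-22,28),(-6,-22,28),(6,22,28),(-6,22,28)])/1e3
print((proj('w2',pts@Rc.T+oc)).round(1))
c=a[150:275,400:560]; c=cv2.resize(c,(800,625),interpolation=cv2.INTER_CUBIC)[:600]
for p in proj('w2',pts@Rc.T+oc): cv2.drawMarker(c,tuple(((p-[400,150])*5).astype(int).tolist()),(0,255,255),cv2.MARKER_CROSS,16,1)
cv2.imwrite('pics/c3.png',c)
E
```

```text
[[430.4 165.6]
 [419.7 258.8]
 [536.3 188.2]
 [555.9 188.1]
 [522.9 254.5]
 [541.5 254.5]]
```

View pics/c3.png

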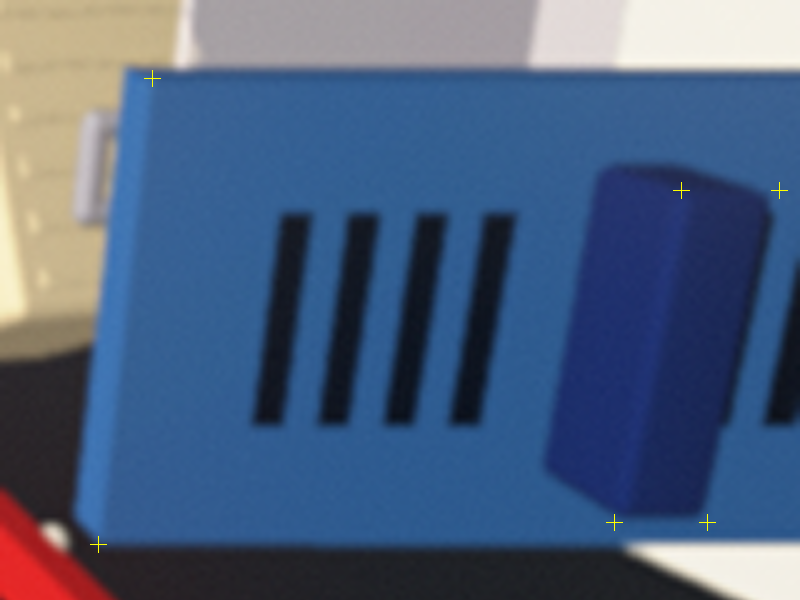

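The prediction matches to about 1 mm. Descending, then moving in.

>>> {"name": "drive_tool", "arguments": {
  "offset": [
    [0, 0.41, 0.11],
    [0, 0.41, 0.11],
    [0, 0.41, 0.11],
    [0, 0.41, 0.11],
    [0, 0.41, 0.11],
    [0, 0.41, 0.1],
    [0, 0.4, 0.11],
    [0, 0.41, 0.1],
    [0, 0.4, 0.11],
    [0, 0.41, 0.1]
  ],
  "turn": [
    [0, 0, 0],
    [0, 0, 0],
    [0, 0, 0],
    [0, 0, 0],
    [0, 0, 0],
    [0, 0, 0],
    [0, 0, 0],
    [0, -0.03, 0],
    [0, -0.03, 0],
    [0, -0.02, 0]
  ],
  "hand": [0.5, 0.5, 0.5, 0.5, 0.5, 0.5, 0.5, 0.5, 0.5, 0.5]
}}

```text
time_s: 6.5
position: [0.4965, 0.2242, 0.087]
tool_rot: [[0.957, -0.072, 0.279], [-0.288, -0.246, 0.925], [0.002, -0.967, -0.256]]
ft_force: [0.8, -0.1, 0.3]
grip_width: 0.0427
gripper_force: 0.0
```

```bash
python3 - <<'E'
from h import *
s=observe(); print(s['position'],s['ft_force'],(RG.T@np.array(s['tool_rot'])).round(3),s['time_s'])
plan(oc+Rc@[0,0,.0135],RG,7,dec=2)
E
```

```text
[0.49650353 0.22415768 0.08696488] [ 0.76259238 -0.06578485  0.30718217] [[ 1.     0.003 -0.004]
 [-0.003  1.    -0.   ]
 [ 0.004  0.     1.   ]] 6.5
O [[-0.01,0.0,0.15],[-0.01,0.0,0.15],[0.0,0.0,0.16],[-0.01,0.0,0.15],[0.0,0.0,0.16],[-0.01,0.0,0.15],[0.0,0.0,0.16]]
T [[0.0,0.0,0.0],[0.0,0.01,0.01],[0.0,0.0,0.0],[0.0,0.01,0.01],[0.0,0.0,0.0],[0.0,0.01,0.01],[0.0,0.0,0.0]]
end [0.5071 0.2646 0.0759] maxo 0.16 maxt 0.01
```

>>> {"name": "drive_tool", "arguments": {
  "offset": [
    [0, 0, 0.15],
    [0, 0, 0.15],
    [0, 0, 0.16],
    [0, 0, 0.15],
    [0, 0, 0.16],
    [0, 0, 0.15],
    [0, 0, 0.16],
    [0, 0, 0],
    [0, 0, 0],
    [0, 0, 0]
  ],
  "turn": [
    [0, 0, 0],
    [0, 0.01, 0.01],
    [0, 0, 0],
    [0, 0.01, 0.01],
    [0, 0, 0],
    [0, 0.01, 0.01],
    [0, 0, 0],
    [0, 0, 0],
    [0, 0, 0],
    [0, 0, 0]
  ],
  "hand": [0.5, 0.5, 0.5, 0.5, 0.5, 0.5, 0.5, 0.4, 0.25, 0.1],
  "newtons": 60
}}

```text
time_s: 7.75
position: [0.5081, 0.2649, 0.0782]
tool_rot: [[0.956, -0.075, 0.283], [-0.293, -0.24, 0.925], [-0.001, -0.968, -0.251]]
ft_force: [-1.8, -1.9, 10.2]
grip_width: 0.0103
gripper_force: 59.1
```

>>> {"name": "drive_tool", "arguments": {
  "offset": [
    [0, 0, 0],
    [0, 0, 0],
    [0, 0, 0],
    [0, 0, 0],
    [0, 0, 0],
    [0, -0.1, 0],
    [0, -0.2, -0.05],
    [0, -0.2, -0.05],
    [0, -0.2, -0.05],
    [0, -0.2, -0.05]
  ],
  "turn": [
    [0, 0, 0],
    [0, 0, 0],
    [0, 0, 0],
    [0, 0, 0],
    [0, 0, 0],
    [0, 0, 0],
    [0, 0, 0],
    [0, 0, 0],
    [0, 0, 0],
    [0, 0, 0]
  ],
  "hand": [0, 0, 0, 0, 0, 0, 0, 0, 0, 0],
  "newtons": 60
}}

```text
time_s: 9.0
position: [0.5083, 0.2663, 0.1139]
tool_rot: [[0.956, -0.077, 0.283], [-0.293, -0.244, 0.924], [-0.002, -0.967, -0.256]]
ft_force: [-0.4, 0.5, -1.5]
grip_width: 0.0102
gripper_force: 58.5
```

```bash
python3 - <<'E'
from h import *
s=observe(); print(s['position'],s['ft_force'],s['grip_width'],s['gripper_force'],(RG.T@np.array(s['tool_rot'])).round(3),s['time_s'])
E
```

```text
[0.50831858 0.26634041 0.11394237] [-0.36268987  0.48231609 -1.47279556] 0.010248861944678729 58.49619448184967 [[ 1.    -0.002 -0.   ]
 [ 0.002  1.    -0.   ]
 [ 0.     0.     1.   ]] 9.0
```

```bash
python3 - <<'E'
from h import *
s=dict(observe()); plan([.495,.225,.285],RG,10,s)
s['position']=[.495,.225,.285]; s['tool_rot']=RG
plan([.5856,-.176,.285],Rz(5.4),20,s,dec=1)
E
```

```text
O [[0.0,-0.39,-0.21],[0.0,-0.39,-0.21],[0.0,-0.38,-0.22],[0.0,-0.39,-0.21],[0.0,-0.38,-0.22],[0.0,-0.39,-0.21],[-0.01,-0.38,-0.22],[0.0,-0.39,-0.21],[-0.01,-0.38,-0.22],[0.0,-0.39,-0.21]]
T [[0.0,0.0,0.0],[0.0,0.0,0.0],[0.0,0.0,0.0],[0.0,0.0,0.0],[0.0,0.0,0.0],[0.0,0.0,0.0],[0.0,0.0,0.0],[0.0,0.0,-0.01],[0.0,0.0,0.0],[0.0,0.0,-0.01]]
end [0.4952 0.2252 0.2851] maxo 0.39 maxt 0.01
O [[0.3,0.1,-0.4],[0.2,0.2,-0.4],[0.2,0.2,-0.4],[0.1,0.2,-0.5],[0.1,0.2,-0.4],[0.0,0.3,-0.4],[0.0,0.3,-0.4],[-0.1,0.3,-0.4],[-0.1,0.3,-0.4],[-0.2,0.3,-0.4]]
T [[-0.4,-0.6,-0.8],[-0.4,-0.6,-0.8],[-0.4,-0.6,-0.8],[-0.4,-0.6,-0.8],[-0.4,-0.6,-0.8],[-0.4,-0.6,-0.8],[-0.4,-0.6,-0.8],[-0.4,-0.6,-0.8],[-0.4,-0.6,-0.8],[-0.4,-0.6,-0.8]]
O [[-0.2,0.3,-0.4],[-0.3,0.3,-0.3],[-0.3,0.3,-0.3],[-0.4,0.3,-0.3],[-0.4,0.3,-0.2],[-0.4,0.2,-0.2],[-0.5,0.2,-0.1],[-0.5,0.2,-0.1],[-0.5,0.1,-0.1],[-0.4,0.1,-0.1]]
T [[-0.4,-0.6,-0.8],[-0.4,-0.6,-0.8],[-0.4,-0.6,-0.8],[-0.4,-0.6,-0.8],[-0.4,-0.6,-0.7],[-0.4,-0.6,-0.8],[-0.4,-0.6,-0.7],[-0.4,-0.6,-0.8],[-0.3,-0.6,-0.8],[-0.4,-0.6,-0.7]]
end [ 0.5839 -0.1749  0.2863] maxo 0.5 maxt 0.8
```

>>> {"name": "drive_tool", "arguments": {
  "offset": [
    [0, -0.39, -0.21],
    [0, -0.39, -0.21],
    [0, -0.38, -0.22],
    [0, -0.39, -0.21],
    [0, -0.38, -0.22],
    [0, -0.39, -0.21],
    [0, -0.38, -0.22],
    [0, -0.39, -0.21],
    [0, -0.38, -0.22],
    [0, -0.39, -0.21]
  ],
  "turn": [
    [0, 0, 0],
    [0, 0, 0],
    [0, 0, 0],
    [0, 0, 0],
    [0, 0, 0],
    [0, 0, 0],
    [0, 0, 0],
    [0, 0, 0],
    [0, 0, 0],
    [0, 0, 0]
  ],
  "hand": [0, 0, 0, 0, 0, 0, 0, 0, 0, 0]
}}

```text
time_s: 10.25
position: [0.4956, 0.2248, 0.2852]
tool_rot: [[0.956, -0.077, 0.282], [-0.293, -0.244, 0.924], [-0.003, -0.967, -0.256]]
ft_force: [0.1, 0.3, -1.9]
grip_width: 0.0105
gripper_force: 58.5
```

>>> {"name": "drive_tool", "arguments": {
  "offset": [
    [0.3, 0.1, -0.4],
    [0.2, 0.2, -0.4],
    [0.2, 0.2, -0.4],
    [0.1, 0.2, -0.5],
    [0.1, 0.2, -0.4],
    [0.0, 0.3, -0.4],
    [0.0, 0.3, -0.4],
    [-0.1, 0.3, -0.4],
    [-0.1, 0.3, -0.4],
    [-0.2, 0.3, -0.4]
  ],
  "turn": [
    [-0.4, -0.6, -0.8],
    [-0.4, -0.6, -0.8],
    [-0.4, -0.6, -0.8],
    [-0.4, -0.6, -0.8],
    [-0.4, -0.6, -0.8],
    [-0.4, -0.6, -0.8],
    [-0.4, -0.6, -0.8],
    [-0.4, -0.6, -0.8],
    [-0.4, -0.6, -0.8],
    [-0.4, -0.6, -0.8]
  ],
  "hand": [0, 0, 0, 0, 0, 0, 0, 0, 0, 0]
}}

```text
time_s: 11.5
position: [0.5413, 0.0281, 0.2819]
tool_rot: [[0.713, 0.682, -0.166], [0.6, -0.47, 0.647], [0.363, -0.561, -0.744]]
ft_force: [0.0, -0.2, -1.9]
grip_width: 0.0103
gripper_force: 58.5
```

>>> {"name": "drive_tool", "arguments": {
  "offset": [
    [-0.2, 0.3, -0.4],
    [-0.3, 0.3, -0.3],
    [-0.3, 0.3, -0.3],
    [-0.4, 0.3, -0.3],
    [-0.4, 0.3, -0.2],
    [-0.4, 0.2, -0.2],
    [-0.5, 0.2, -0.1],
    [-0.5, 0.2, -0.1],
    [-0.5, 0.1, -0.1],
    [-0.4, 0.1, -0.1]
  ],
  "turn": [
    [-0.4, -0.6, -0.8],
    [-0.4, -0.6, -0.8],
    [-0.4, -0.6, -0.8],
    [-0.4, -0.6, -0.8],
    [-0.4, -0.6, -0.7],
    [-0.4, -0.6, -0.8],
    [-0.4, -0.6, -0.7],
    [-0.4, -0.6, -0.8],
    [-0.3, -0.6, -0.8],
    [-0.4, -0.6, -0.7]
  ],
  "hand": [0, 0, 0, 0, 0, 0, 0, 0, 0, 0]
}}

```text
time_s: 12.75
position: [0.5845, -0.1755, 0.2853]
tool_rot: [[-0.095, 0.996, 0.003], [0.996, 0.095, 0.002], [0.002, 0.003, -1.0]]
ft_force: [-0.1, -0.8, -1.5]
grip_width: 0.0102
gripper_force: 58.5
```

```bash
python3 - <<'E'
from h import *
s=observe(); print(s['position'],s['ft_force'],s['grip_width'],s['time_s'])
print((Rz(5.4).T@np.array(s['tool_rot'])).round(3))
snap('wrist','w3')
a=cv2.imread('pics/w3.png'); cv2.imwrite('pics/w3b.png',cv2.resize(a,(800,600),interpolation=cv2.INTER_CUBIC))
# predicted cover: cover x=-tool y, y=-tool x?, z=-tool z, origin at TCP + .0135 z
R=np.array(s['tool_rot']); Rcv=np.c_[-R[:,1],np.cross(-R[:,2],-R[:,1]),-R[:,2]]; o=np.array(s['position'])+R[:,2]*.0135
pts=np.array([(65,33,10),(65,-33,10),(-65,-33,10),(-65,33,10),(6,22,28),(-6,22,28)])/1e3
print((proj('w3',pts@Rcv.T+o)/.7).round(1))
plan([.5856,-.176,.23],Rz(5.4),10)
E
```

```text
[ 0.58452311 -0.17552822  0.28525218] [-0.06417098 -0.76156675 -1.49957006] 0.01017580107816079 12.75
[[ 1.     0.001  0.002]
 [-0.001  1.     0.003]
 [-0.002 -0.003  1.   ]]
[[208.1 477.5]
 [183.5 283.5]
 [629.5 284.1]
 [603.8 478.1]
 [385.4 484. ]
 [427.  484.1]]
O [[0.0,0.0,0.14],[0.0,0.0,0.14],[0.0,0.0,0.14],[0.0,0.0,0.14],[0.0,0.0,0.14],[0.0,0.0,0.14],[0.0,0.0,0.14],[0.0,0.01,0.14],[0.01,0.01,0.14],[0.0,0.0,0.14]]
T [[0.01,0.0,0.0],[0.01,0.0,0.0],[0.0,0.0,0.0],[0.01,0.0,0.0],[0.0,0.0,0.0],[0.01,0.0,0.01],[0.0,0.0,0.0],[0.01,0.0,0.01],[0.0,0.01,0.0],[0.01,0.0,0.01]]
end [ 0.5856 -0.176   0.2301] maxo 0.14 maxt 0.01
```

View pics/w3b.png

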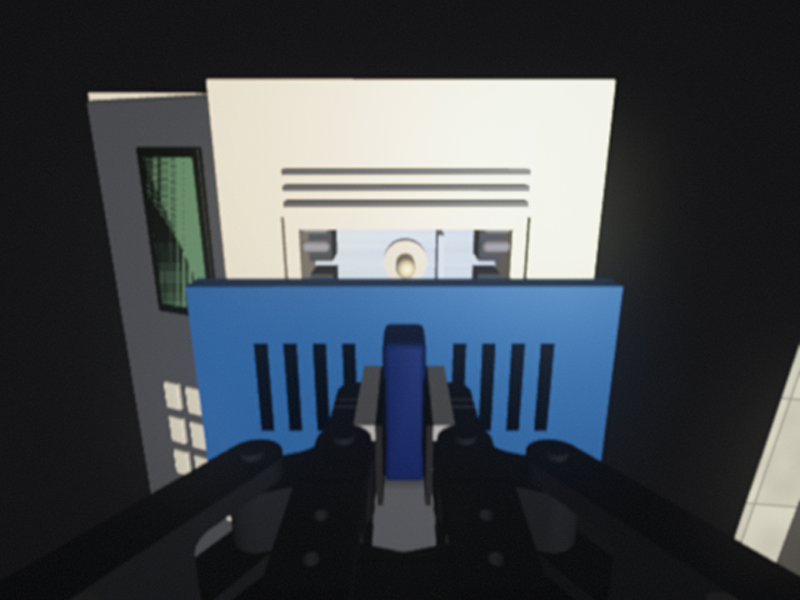

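Wrist view: cover held squarely; its near edge corners are (190,287),(622,287), underside edge at y≈279, rib end y≈345 (top) and 325 (base), other rib end y≈478. Fitting the cover's pose in the hand.

```bash
python3 - <<'E'
from h import *
s=observe(); R=np.array(s['tool_rot']); P=np.array(s['position']); Rcv=np.c_[-R[:,1],np.cross(-R[:,2],-R[:,1]),-R[:,2]]
obs=[((65,-33,10),190,287),((-65,-33,10),622,287),((65,-33,0),187,279.5),((-65,-33,0),623,279.5),((0,22,28),None,478),((0,-22,28),None,345),((0,-22,10),None,325)]
def f(p,w=1):
    Q=Rcv@Ro.from_rotvec([p[3],0,p[4]]).as_matrix(); o=P+Rcv@np.array(p[:3])
    r=[]
    for q,u,v in obs:
        e=proj('w3',Q@(np.array(q)/1e3)+o)[0]/.7
        if u: r.append(e[0]-u)
        r.append(e[1]-v)
    return np.array(r)
r=least_squares(f,[0,0,-.0135,0,0]); print(r.x*1e3,np.degrees(r.x[3:]),r.fun.round(1))
r=least_squares(lambda p:f([p[0],p[1],p[2],0,0]),[0,0,-.0135]); print(r.x*1e3,r.fun.round(1))
E
```

```text
[  0.37314711  -0.56289141 -16.92986618 -72.2908065   -0.30216303] [-4.14195811 -0.01731267] [-6.5  0.4  5.5  0.4  9.5 -2.8 -8.5 -2.8  3.7  3.6 -3.1]
[  0.36510948   0.07706844 -14.97040359] [-6.  -0.5  5.  -0.6 10.3 -1.4 -9.3 -1.5  7.6 -0.8 -3.1]
```

```bash
python3 - <<'E'
from h import *
a=cv2.imread('pics/w3.png'); h=cv2.cvtColor(a,cv2.COLOR_BGR2HSV)
m=(h[...,0]>95)&(h[...,0]<125)&(h[...,1]>120)&(h[...,2]>30)
for r in (198,200,202,204,210,230,250,270,290): c=np.where(m[r])[0]; print(r,c.min(),c.max())
for c in (170,220,350,400): k=np.where(m[:,c])[0]; print('col',c,k.min(), h[192:206,c,2])
print('rib col',[(i,tuple(h[i,283])) for i in range(218,250,2)],[(i,tuple(h[i,283])) for i in range(326,342,2)])
s=observe(); R=np.array(s['tool_rot']); P=np.array(s['position']); Rcv=np.c_[-R[:,1],np.cross(-R[:,2],-R[:,1]),-R[:,2]]
for dz in(13.5,16,18):
  pts=np.array([(65,-33,10),(-65,-33,10),(65,-33,0),(-65,-33,0),(65,20,10),(-65,20,10),(0,-22,10),(0,-22,28),(0,22,28)])/1e3
  print(dz,proj('w3',pts@Rcv.T+P-Rcv[:,2]*dz/1e3).round(1).tolist())
E
```

```text
198 135 430
200 130 435
202 130 436
204 130 435
210 131 435
230 133 432
250 136 430
270 138 428
290 142 425
col 170 199 [231 227 188 121  85  73  75  82 111 145 161 165 163 163]
col 220 199 [ 83  89  89  84  77  79  77  92 127 154 168 169 169 168]
col 350 199 [ 91  93  90  87  84  80  82 102 144 180 193 194 194 193]
col 400 199 [243 241 212 140  92  78  79  98 145 180 195 197 195 195]
rib col [(218, (np.uint8(106), np.uint8(155), np.uint8(178))), (220, (np.uint8(106), np.uint8(155), np.uint8(178))), (222, (np.uint8(106), np.uint8(158), np.uint8(176))), (224, (np.uint8(106), np.uint8(158), np.uint8(177))), (226, (np.uint8(106), np.uint8(159), np.uint8(141))), (228, (np.uint8(111), np.uint8(144), np.uint8(62))), (230, (np.uint8(111), np.uint8(142), np.uint8(54))), (232, (np.uint8(113), np.uint8(146), np.uint8(56))), (234, (np.uint8(111), np.uint8(153), np.uint8(55))), (236, (np.uint8(111), np.uint8(161), np.uint8(54))), (238, (np.uint8(112), np.uint8(157), np.uint8(57))), (240, (np.uint8(113), np.uint8(172), np.uint8(74))), (242, (np.uint8(113), np.uint8(171), np.uint8(94))), (244, (np
[... 320 characters left out ...]
np.uint8(114), np.uint8(188), np.uint8(95))), (334, (np.uint8(114), np.uint8(190), np.uint8(86))), (336, (np.uint8(117), np.uint8(65), np.uint8(75))), (338, (np.uint8(120), np.uint8(16), np.uint8(78))), (340, (np.uint8(114), np.uint8(15), np.uint8(84)))]
13.5 [[128.2, 201.3], [441.3, 201.2], [137.6, 195.3], [431.8, 195.3], [142.5, 313.0], [426.8, 313.2], [284.5, 226.3], [284.6, 242.2], [284.5, 342.0]]
16 [[130.7, 199.8], [438.8, 199.7], [139.8, 194.0], [429.6, 193.9], [144.5, 309.9], [424.7, 310.2], [284.5, 224.4], [284.6, 239.7], [284.5, 338.2]]
18 [[132.6, 198.5], [436.9, 198.5], [141.5, 192.9], [427.8, 192.8], [146.1, 307.6], [423.1, 307.8], [284.5, 222.9], [284.6, 237.8], [284.5, 335.2]]
```

Cover sits square in the hand: origin 17 mm ahead of the TCP, off by about 0.7 mm in x and y. Lowering to just above the deck for a close check.

```bash
python3 - <<'E'
from h import *
plan([.5862,-.1751,.190],Rz(5.4),10)
E
```

```text
O [[0.0,0.0,0.24],[0.0,0.0,0.24],[0.0,0.0,0.24],[0.0,0.0,0.24],[0.01,0.01,0.24],[0.0,0.0,0.24],[0.01,0.01,0.24],[0.0,0.0,0.24],[0.01,0.01,0.24],[0.0,0.0,0.24]]
T [[0.01,0.0,0.0],[0.01,0.0,0.0],[0.0,0.0,0.0],[0.01,0.0,0.0],[0.0,0.0,0.0],[0.01,0.0,0.01],[0.0,0.0,0.0],[0.01,0.0,0.01],[0.0,0.01,0.0],[0.01,0.0,0.01]]
end [ 0.586  -0.1752  0.1901] maxo 0.24 maxt 0.01
```

>>> {"name": "drive_tool", "arguments": {
  "offset": [
    [0, 0, 0.24],
    [0, 0, 0.24],
    [0, 0, 0.24],
    [0, 0, 0.24],
    [0.01, 0.01, 0.24],
    [0, 0, 0.24],
    [0.01, 0.01, 0.24],
    [0, 0, 0.24],
    [0.01, 0.01, 0.24],
    [0, 0, 0.24]
  ],
  "turn": [
    [0.01, 0, 0],
    [0.01, 0, 0],
    [0, 0, 0],
    [0.01, 0, 0],
    [0, 0, 0],
    [0.01, 0, 0.01],
    [0, 0, 0],
    [0.01, 0, 0.01],
    [0, 0.01, 0],
    [0.01, 0, 0.01]
  ],
  "hand": [0, 0, 0, 0, 0, 0, 0, 0, 0, 0]
}}

```text
time_s: 14.05
position: [0.5859, -0.1734, 0.1887]
tool_rot: [[-0.09, 0.996, -0.003], [0.996, 0.09, 0.004], [0.005, -0.003, -1.0]]
ft_force: [0.3, -0.3, -1.4]
grip_width: 0.0104
gripper_force: 58.6
```

```bash
python3 - <<'E'
from h import *
s=observe(); print(s['position'],s['ft_force'],s['time_s'],(Rz(5.4).T@np.array(s['tool_rot'])).round(4).tolist())
snap('wrist','w4'); a=cv2.imread('pics/w4.png')
c=cv2.resize(a[110:320,100:470],(740,420),interpolation=cv2.INTER_CUBIC)
R=np.array(s['tool_rot']); P=np.array(s['position']); Rcv=np.c_[-R[:,1],np.cross(-R[:,2],-R[:,1]),-R[:,2]]; o=P+Rcv@[.0007,.0007,-.017]
Q=lambda p:(proj('w4',p)-[100,110])*2
Ro5=Ro.from_euler('z',5.4,degrees=True).as_matrix()
def mark(pts,col):
    for p in Q(pts): cv2.drawMarker(c,tuple(p.round().astype(int).tolist()),col,cv2.MARKER_CROSS,12,1)
mark(np.array([(65,-33,10),(-65,-33,10),(65,-33,0),(-65,-33,0),(-65,0,10),(65,0,10)])/1e3@Rcv.T+o,(0,255,255))
ce=np.array([.5855,-.1758,.15])
mark(np.array([(67.5,35.5,0),(-67.5,35.5,0),(67.5,0,0),(-67.5,0,0)])/1e3@Ro5.T+ce,(0,0,255))
mark(np.array([(60,27.5,-8),(-60,27.5,-8)])/1e3@Ro5.T+ce,(0,255,0))
cv2.imwrite('pics/w4b.png',c)
E
```

```text
[ 0.58594744 -0.17341984  0.18865092] [ 0.29782167 -0.30589135 -1.40321956] 14.05 [[1.0, -0.0043, 0.0047], [0.0043, 1.0, -0.003], [-0.0046, 0.003, 1.0]]
```

View pics/w4b.png

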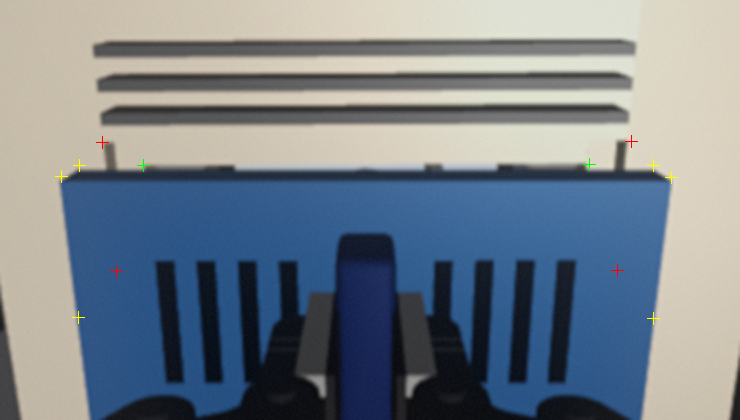

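Close view: cover corners at (61,182),(671,181); recess corners at (105,143),(626,142) in the crop. Computing the remaining relative offset from this one view.

```bash
python3 - <<'E'
from h import *
s=observe(); R=np.array(s['tool_rot']); P=np.array(s['position']); Rcv=np.c_[-R[:,1],np.cross(-R[:,2],-R[:,1]),-R[:,2]]
U=lambda u,v:np.array([u/2+100,v/2+110])
# deck-plane height for which recess width is 135
obs=[U(105,143),U(626,142)]
for z in (.145,.146,.147,.148,.15):
    a,b=[onz('w4',u,z) for u in obs]; d=b-a; yaw=np.arctan2(d[1],d[0]); m=(a+b)/2; c=m-.0355*np.array([-np.sin(yaw),np.cos(yaw),0]); print('rec',z,np.linalg.norm(d),c[:2].round(4),np.degrees(yaw).round(2))
obs=[U(61,181.5),U(671,181)]
for dz in (.0135,.015,.016,.017,.018):
    z=P[2]-dz+.01
    a,b=[onz('w4',u,z) for u in obs]; d=b-a; yaw=np.arctan2(d[1],d[0]); m=(a+b)/2; c=m-.033*np.array([-np.sin(yaw),np.cos(yaw),0]); print('cov',dz,np.linalg.norm(d),(c-P)[:2].round(4),np.degrees(yaw).round(2))
print('tool yaw',np.degrees(np.arctan2(R[1,1],R[0,1])))
E
```

```text
rec 0.145 0.13675149221192737 [ 0.5854 -0.1772] 5.38
rec 0.146 0.1360120514291595 [ 0.5854 -0.177 ] 5.38
rec 0.147 0.13527261064639154 [ 0.5854 -0.1767] 5.38
rec 0.148 0.13453316986362357 [ 0.5854 -0.1765] 5.38
rec 0.15 0.13305428829808774 [ 0.5854 -0.1761] 5.38
cov 0.0135 0.12855171401746202 [-0.0001 -0.0015] 5.33
cov 0.015 0.12987094266076954 [-0.     -0.0019] 5.33
cov 0.016 0.1307504284229745 [-0.     -0.0021] 5.33
cov 0.017 0.13162991418517955 [ 0.     -0.0024] 5.33
cov 0.018 0.13250939994738462 [ 0.     -0.0027] 5.33
tool yaw 5.146132318317182
```

```bash
python3 - <<'E'
from h import *
plan([.5856,-.1747,.175],Rz(5.2),5,dec=3)
E
```

```text
O [[-0.008,0.0,0.061],[-0.008,0.0,0.061],[-0.008,0.0,0.062],[-0.007,0.0,0.061],[-0.007,0.001,0.062]]
T [[-0.01,-0.011,-0.002],[-0.01,-0.011,-0.002],[-0.01,-0.011,-0.002],[-0.009,-0.012,-0.002],[-0.01,-0.011,-0.001]]
end [ 0.5856 -0.1747  0.175 ] maxo 0.062 maxt 0.012
```

>>> {"name": "drive_tool", "arguments": {
  "offset": [
    [-0.01, 0, 0.07],
    [-0.01, 0, 0.07],
    [-0.01, 0, 0.07],
    [-0.01, 0, 0.07],
    [0, 0, 0.07],
    [0, 0, 0],
    [0, 0, 0],
    [0, 0, 0],
    [0, 0, 0],
    [0, 0, 0]
  ],
  "turn": [
    [-0.01, -0.01, 0],
    [-0.01, -0.01, 0],
    [-0.01, -0.01, 0],
    [-0.01, -0.01, 0],
    [-0.01, -0.01, 0],
    [0, 0, 0],
    [0, 0, 0],
    [0, 0, 0],
    [0, 0, 0],
    [0, 0, 0]
  ],
  "hand": [0, 0, 0, 0, 0, 0, 0, 0, 0, 0]
}}

```text
time_s: 15.35
position: [0.586, -0.175, 0.1753]
tool_rot: [[-0.09, 0.996, 0.002], [0.996, 0.09, -0.0], [-0.001, 0.002, -1.0]]
ft_force: [0.0, -0.0, -1.9]
grip_width: 0.0106
gripper_force: 58.6
```

```bash
python3 - <<'E'
from h import *
s=observe(); print(s['position'],s['ft_force']); plan([.5856,-.1747,.165],Rz(5.2),5,dec=3)
E
```

```text
[ 0.58604731 -0.17496636  0.17529437] [ 8.90468699e-04 -4.88280220e-02 -1.91013184e+00]
O [[0.002,-0.002,0.051],[0.001,-0.002,0.052],[0.002,-0.002,0.051],[0.001,-0.002,0.052],[0.002,-0.003,0.051]]
T [[0.004,0.001,-0.001],[0.004,0.001,-0.002],[0.004,0.001,-0.001],[0.005,0.002,-0.002],[0.004,0.001,-0.001]]
end [ 0.5856 -0.1747  0.165 ] maxo 0.052 maxt 0.005
```

>>> {"name": "drive_tool", "arguments": {
  "offset": [
    [0, -0.01, 0.05],
    [0, 0, 0.05],
    [0, 0, 0.05],
    [0, 0, 0.04],
    [0, 0, 0.04],
    [0, 0, 0],
    [0, 0, 0],
    [0, 0, 0],
    [0, 0, 0],
    [0, 0, 0]
  ],
  "turn": [
    [0, 0, 0],
    [0, 0, 0],
    [0, 0, 0],
    [0, 0, 0],
    [0, 0, 0],
    [0, 0, 0],
    [0, 0, 0],
    [0, 0, 0],
    [0, 0, 0],
    [0, 0, 0]
  ],
  "hand": [0, 0, 0, 0, 0, 0, 0, 0, 0, 0]
}}

```text
time_s: 16.6
position: [0.5857, -0.1748, 0.1662]
tool_rot: [[-0.09, 0.996, 0.002], [0.996, 0.09, -0.0], [-0.0, 0.002, -1.0]]
ft_force: [0.5, 4.7, 0.6]
grip_width: 0.0108
gripper_force: 58.9
```

```bash
python3 - <<'E'
from h import *
s=observe(); print(s['position'],s['ft_force'],s['wrist_torque'])
E
```

```text
[ 0.58571346 -0.17484558  0.16617465] [0.4910728  4.65236977 0.59643577] [ 0.73320186 -0.06205623  0.03143525]
```

>>> {"name": "drive_tool", "arguments": {
  "offset": [
    [0.01, 0, 0],
    [0.01, 0, 0],
    [0, 0, 0],
    [0, 0, 0.01],
    [0, 0, 0.01],
    [0, 0, 0],
    [0, 0, 0],
    [0, 0, 0],
    [0, 0, 0],
    [0, 0, 0]
  ],
  "turn": [
    [0, 0, 0],
    [0, 0, 0],
    [0, 0, 0],
    [0, 0, 0],
    [0, 0, 0],
    [0, 0, 0],
    [0, 0, 0],
    [0, 0, 0],
    [0, 0, 0],
    [0, 0, 0]
  ],
  "hand": [0, 0, 0, 0, 0, 0, 0, 0, 0, 0]
}}

```text
time_s: 17.85
position: [0.5857, -0.1745, 0.1659]
tool_rot: [[-0.09, 0.996, 0.003], [0.996, 0.09, -0.001], [-0.001, 0.003, -1.0]]
ft_force: [-0.3, 0.5, 4.9]
grip_width: 0.0103
gripper_force: 59.5
```

Cover rests on the rollers with little side force. Releasing and rising.

>>> {"name": "drive_tool", "arguments": {
  "offset": [
    [0, 0, 0],
    [0, 0, 0],
    [0, 0, 0],
    [0, 0, 0],
    [0, 0, -0.1],
    [0, 0, -0.2],
    [0, 0, -0.2],
    [0, 0, -0.2],
    [0, 0, -0.2],
    [0, 0, -0.1]
  ],
  "turn": [
    [0, 0, 0],
    [0, 0, 0],
    [0, 0, 0],
    [0, 0, 0],
    [0, 0, 0],
    [0, 0, 0],
    [0, 0, 0],
    [0, 0, 0],
    [0, 0, 0],
    [0, 0, 0]
  ],
  "hand": [0.25, 0.3, 0.35, 0.35, 0.35, 0.35, 0.35, 0.35, 0.35, 0.35]
}}

```text
time_s: 19.1
position: [0.5856, -0.1743, 0.206]
tool_rot: [[-0.09, 0.996, 0.003], [0.996, 0.09, -0.001], [-0.001, 0.003, -1.0]]
ft_force: [2.0, 1.2, -0.5]
grip_width: 0.03
gripper_force: 0.0
```

>>> {"name": "drive_tool", "arguments": {
  "offset": [
    [0.09, 0.24, 0],
    [0.09, 0.24, 0],
    [0.09, 0.24, 0],
    [0.09, 0.24, 0],
    [0.09, 0.24, 0],
    [0, 0, 0],
    [0, 0, 0.2],
    [0, 0, 0.2],
    [0, 0, 0.2],
    [0, 0, 0]
  ],
  "turn": [
    [0, 0, 0],
    [0, 0, 0],
    [0, 0, 0],
    [0, 0, 0],
    [0, 0, 0],
    [0, 0, 0],
    [0, 0, 0],
    [0, 0, 0],
    [0, 0, 0],
    [0, 0, 0]
  ],
  "hand": [0.35, 0.2, 0, 0, 0, 0, 0, 0, 0, 0]
}}

```text
time_s: 20.35
position: [0.6314, -0.152, 0.1805]
tool_rot: [[-0.09, 0.996, 0.001], [0.996, 0.09, 0.0], [0.0, 0.001, -1.0]]
ft_force: [0.7, 0.1, -0.2]
grip_width: -0.0
gripper_force: 0.0
```

```bash
python3 - <<'E'
from h import *
s=observe(); print(s['position'],s['ft_force'],s['time_s'])
snap('wrist','w5'); snap('top','t5'); snap('side','s5')
a=cv2.imread('pics/w5.png'); b=cv2.resize(cv2.imread('pics/t5.png')[100:220,300:460],(533,400)); 
cv2.imwrite('pics/c5.png',np.hstack([cv2.resize(a,(400,300)),cv2.resize(cv2.imread('pics/s5.png')[60:210,200:400],(400,300))]))
plan([.6316,-.1520,.168],Rz(5.2),5,dec=3)
E
```

```text
[ 0.63137133 -0.15195946  0.180453  ] [ 0.72350884  0.06776531 -0.24593521] 20.35
O [[0.0,-0.001,0.068],[0.001,-0.001,0.068],[0.0,-0.002,0.068],[0.001,-0.001,0.069],[0.0,-0.002,0.068]]
T [[0.005,0.002,-0.002],[0.005,0.002,-0.001],[0.005,0.001,-0.002],[0.005,0.002,-0.001],[0.006,0.001,-0.002]]
end [ 0.6316 -0.152   0.168 ] maxo 0.069 maxt 0.006
```

View pics/c5.png

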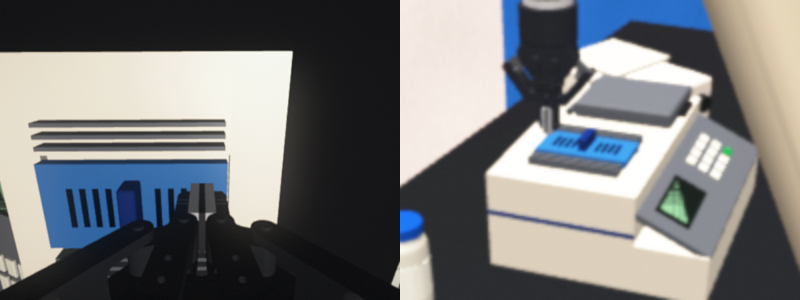

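The cover stands evenly on the opening and the fingers are shut above the first corner. Pressing.

>>> {"name": "drive_tool", "arguments": {
  "offset": [
    [0, 0, 0.15],
    [0, 0, 0.15],
    [0, 0, 0.08],
    [0, 0, 0.06],
    [0, 0, 0.06],
    [0, 0, 0.06],
    [0, 0, 0.06],
    [0, 0, 0.06],
    [0, 0, 0.05],
    [0, 0, 0]
  ],
  "turn": [
    [0, 0, 0],
    [0, 0, 0],
    [0, 0, 0],
    [0, 0, 0],
    [0, 0, 0],
    [0, 0, 0],
    [0, 0, 0],
    [0, 0, 0],
    [0, 0, 0],
    [0, 0, 0]
  ],
  "hand": [0, 0, 0, 0, 0, 0, 0, 0, 0, 0]
}}

```text
time_s: 21.75
position: [0.6328, -0.1521, 0.1545]
tool_rot: [[-0.09, 0.996, 0.007], [0.996, 0.09, -0.002], [-0.003, 0.007, -1.0]]
ft_force: [0.6, -0.3, 7.6]
grip_width: 0.0
gripper_force: 3.7
```

>>> {"name": "drive_tool", "arguments": {
  "offset": [
    [0, 0, 0.03],
    [0, 0, 0.03],
    [0, 0, 0.03],
    [0, 0, 0],
    [0, 0, 0],
    [0, 0, 0],
    [0, 0, 0],
    [0, 0, 0],
    [0, 0, 0],
    [0, 0, 0]
  ],
  "turn": [
    [0, 0, 0],
    [0, 0, 0],
    [0, 0, 0],
    [0, 0, 0],
    [0, 0, 0],
    [0, 0, 0],
    [0, 0, 0],
    [0, 0, 0],
    [0, 0, 0],
    [0, 0, 0]
  ],
  "hand": [0, 0, 0, 0, 0, 0, 0, 0, 0, 0]
}}

```text
time_s: 23.0
position: [0.633, -0.1527, 0.1533]
tool_rot: [[-0.09, 0.996, 0.009], [0.996, 0.09, -0.004], [-0.005, 0.009, -1.0]]
ft_force: [-5.2, 0.5, 23.7]
grip_width: 0.0001
gripper_force: 11.6
```

>>> {"name": "drive_tool", "arguments": {
  "offset": [
    [0, 0, -0.15],
    [0, 0, -0.3],
    [0, 0, -0.3],
    [-0.25, 0, 0],
    [-0.25, 0, 0],
    [-0.25, 0, 0],
    [-0.25, 0, 0],
    [0, 0, 0.1],
    [0, 0, 0],
    [0, 0, 0]
  ],
  "turn": [
    [0, 0, 0],
    [0, 0, 0],
    [0, 0, 0],
    [0, 0, 0],
    [0, 0, 0],
    [0, 0, 0],
    [0, 0, 0],
    [0, 0, 0],
    [0, 0, 0],
    [0, 0, 0]
  ],
  "hand": [0, 0, 0, 0, 0, 0, 0, 0, 0, 0]
}}

```text
time_s: 24.25
position: [0.6354, -0.1914, 0.1746]
tool_rot: [[-0.09, 0.996, 0.002], [0.996, 0.09, -0.0], [-0.0, 0.002, -1.0]]
ft_force: [-1.0, 0.0, -0.4]
grip_width: -0.0002
gripper_force: 0.0
```

```bash
cat > p.py <<'E'
import sys
from h import *
t=[float(v) for v in sys.argv[1:4]]; s=observe(); print(s['position'],s['ft_force'],s['time_s']); plan(t,Rz(5.2),5,dec=3)
E
python3 p.py .6350 -.1915 .166
```

```text
[ 0.63537038 -0.19144499  0.1745932 ] [-0.95550067  0.03535328 -0.37919148] 24.25
O [[0.0,-0.002,0.043],[0.0,-0.002,0.043],[0.0,-0.002,0.043],[0.0,-0.002,0.043],[0.0,-0.002,0.043]]
T [[0.004,0.001,-0.001],[0.004,0.001,-0.001],[0.004,0.001,0.0],[0.004,0.001,-0.001],[0.004,0.0,0.0]]
end [ 0.635  -0.1915  0.166 ] maxo 0.043 maxt 0.004
```

Press from 0.1746 to a commanded 0.148.

>>> {"name": "drive_tool", "arguments": {
  "offset": [
    [0, 0, 0.1],
    [0, 0, 0.1],
    [0, 0, 0.07],
    [0, 0, 0.07],
    [0, 0, 0.07],
    [0, 0, 0.07],
    [0, 0, 0.07],
    [0, 0, 0.06],
    [0, 0, 0.06],
    [0, 0, 0]
  ],
  "turn": [
    [0, 0, 0],
    [0, 0, 0],
    [0, 0, 0],
    [0, 0, 0],
    [0, 0, 0],
    [0, 0, 0],
    [0, 0, 0],
    [0, 0, 0],
    [0, 0, 0],
    [0, 0, 0]
  ],
  "hand": [0, 0, 0, 0, 0, 0, 0, 0, 0, 0]
}}

```text
time_s: 25.5
position: [0.6357, -0.192, 0.1533]
tool_rot: [[-0.09, 0.996, 0.007], [0.996, 0.09, -0.003], [-0.004, 0.007, -1.0]]
ft_force: [-10.8, 4.4, 30.8]
grip_width: -0.0002
gripper_force: 14.5
```

>>> {"name": "drive_tool", "arguments": {
  "offset": [
    [0, 0, -0.15],
    [0, 0, -0.35],
    [0, 0, -0.45],
    [0, -0.6, 0],
    [0, -0.6, 0],
    [0, -0.6, 0],
    [0, -0.6, 0],
    [0, 0, 0.1],
    [0, 0, 0.1],
    [0, 0, 0]
  ],
  "turn": [
    [0, 0, 0],
    [0, 0, 0],
    [0, 0, 0],
    [0, 0, 0],
    [0, 0, 0],
    [0, 0, 0],
    [0, 0, 0],
    [0, 0, 0],
    [0, 0, 0],
    [0, 0, 0]
  ],
  "hand": [0, 0, 0, 0, 0, 0, 0, 0, 0, 0]
}}

```text
time_s: 26.75
position: [0.5403, -0.2003, 0.177]
tool_rot: [[-0.09, 0.996, 0.002], [0.996, 0.09, 0.0], [-0.0, 0.002, -1.0]]
ft_force: [-0.1, 0.1, -1.1]
grip_width: -0.0002
gripper_force: 0.0
```

```bash
python3 p.py .5398 -.2005 .166
```

```text
[ 0.54025195 -0.20027289  0.1769615 ] [-0.12476412  0.09830705 -1.14944134] 26.75
O [[-0.001,-0.002,0.055],[-0.001,-0.003,0.055],[-0.001,-0.002,0.055],[-0.001,-0.003,0.055],[-0.001,-0.002,0.054]]
T [[0.003,0.0,-0.001],[0.003,0.0,-0.001],[0.003,0.0,0.0],[0.003,0.0,-0.001],[0.003,0.0,0.0]]
end [ 0.5398 -0.2005  0.166 ] maxo 0.055 maxt 0.003
```

Second corner stopped at the same height, 0.1533. Third corner, then the fourth.

>>> {"name": "drive_tool", "arguments": {
  "offset": [
    [0, 0, 0.1],
    [0, 0, 0.1],
    [0, 0, 0.1],
    [0, 0, 0.07],
    [0, 0, 0.07],
    [0, 0, 0.07],
    [0, 0, 0.07],
    [0, 0, 0.07],
    [0, 0, 0.06],
    [0, 0, 0]
  ],
  "turn": [
    [0, 0, 0],
    [0, 0, 0],
    [0, 0, 0],
    [0, 0, 0],
    [0, 0, 0],
    [0, 0, 0],
    [0, 0, 0],
    [0, 0, 0],
    [0, 0, 0],
    [0, 0, 0]
  ],
  "hand": [0, 0, 0, 0, 0, 0, 0, 0, 0, 0]
}}

```text
time_s: 28.0
position: [0.54, -0.2008, 0.152]
tool_rot: [[-0.09, 0.996, 0.005], [0.996, 0.09, -0.003], [-0.003, 0.004, -1.0]]
ft_force: [-7.5, 3.0, 21.4]
grip_width: 0.0004
gripper_force: 10.5
```

>>> {"name": "drive_tool", "arguments": {
  "offset": [
    [0, 0, -0.15],
    [0, 0, -0.3],
    [0, 0, -0.3],
    [0.25, 0, 0],
    [0.25, 0, 0],
    [0.25, 0, 0],
    [0.25, 0, 0],
    [0, 0, 0.1],
    [0, 0, 0],
    [0, 0, 0]
  ],
  "turn": [
    [0, 0, 0],
    [0, 0, 0],
    [0, 0, 0],
    [0, 0, 0],
    [0, 0, 0],
    [0, 0, 0],
    [0, 0, 0],
    [0, 0, 0],
    [0, 0, 0],
    [0, 0, 0]
  ],
  "hand": [0, 0, 0, 0, 0, 0, 0, 0, 0, 0]
}}

```text
time_s: 29.25
position: [0.5362, -0.1609, 0.1751]
tool_rot: [[-0.089, 0.996, 0.002], [0.996, 0.089, -0.0], [-0.001, 0.002, -1.0]]
ft_force: [-0.4, 0.8, -0.0]
grip_width: 0.0003
gripper_force: 0.0
```

```bash
python3 p.py .5360 -.1610 .166
```

```text
[ 0.53617689 -0.16091712  0.17506975] [-0.39214858  0.79184896 -0.00423523] 29.25
O [[0.0,-0.001,0.045],[0.0,-0.001,0.045],[-0.001,-0.001,0.046],[0.0,-0.001,0.045],[-0.001,-0.001,0.046]]
T [[0.004,0.001,-0.002],[0.004,0.001,-0.002],[0.004,0.001,-0.002],[0.004,0.001,-0.003],[0.004,0.002,-0.002]]
end [ 0.536 -0.161  0.166] maxo 0.046 maxt 0.004
```

>>> {"name": "drive_tool", "arguments": {
  "offset": [
    [0, 0, 0.1],
    [0, 0, 0.1],
    [0, 0, 0.07],
    [0, 0, 0.07],
    [0, 0, 0.07],
    [0, 0, 0.07],
    [0, 0, 0.07],
    [0, 0, 0.07],
    [0, 0, 0.06],
    [0, 0, 0]
  ],
  "turn": [
    [0, 0, 0],
    [0, 0, 0],
    [0, 0, 0],
    [0, 0, 0],
    [0, 0, 0],
    [0, 0, 0],
    [0, 0, 0],
    [0, 0, 0],
    [0, 0, 0],
    [0, 0, 0]
  ],
  "hand": [0, 0, 0, 0, 0, 0, 0, 0, 0, 0]
}}

```text
time_s: 30.5
position: [0.5363, -0.1606, 0.1519]
tool_rot: [[-0.09, 0.996, 0.005], [0.996, 0.09, -0.003], [-0.003, 0.005, -1.0]]
ft_force: [-11.4, 4.3, 30.3]
grip_width: 0.0001
gripper_force: 15.3
```

>>> {"name": "drive_tool", "arguments": {
  "offset": [
    [0, 0, -0.15],
    [0, 0, -0.5],
    [0, 0, -0.8],
    [0.2, 0, -0.8],
    [0.2, 0.5, -0.6],
    [0.1, 0.5, -0.2],
    [0, 0, 0],
    [0, 0, 0],
    [0, 0, 0],
    [0, 0, 0]
  ],
  "turn": [
    [0, 0, 0],
    [0, 0, 0],
    [0, 0, 0],
    [0, 0, 0],
    [0, 0, 0],
    [0, 0, 0],
    [0, 0, 0],
    [0, 0, 0],
    [0, 0, 0],
    [0, 0, 0]
  ],
  "hand": [0, 0, 0, 0, 0, 0, 0, 0, 0, 0]
}}

```text
time_s: 31.75
position: [0.5736, -0.1372, 0.2699]
tool_rot: [[-0.089, 0.996, 0.002], [0.996, 0.089, -0.0], [-0.0, 0.002, -1.0]]
ft_force: [-0.2, -0.0, 0.3]
grip_width: 0.0001
gripper_force: 0.0
```

```bash
python3 - <<'E'
from h import *
s=observe(); print(s['position'],s['time_s'])
snap('wrist','w6'); a=cv2.imread('pics/w6.png')
s6=snap('side','s6')
print(proj('w6',[.5854,-.1764,.15]))
cv2.imwrite('pics/c6.png',np.hstack([cv2.resize(a,(480,360)),cv2.resize(s6[90:202,240:340],(320,360),interpolation=cv2.INTER_CUBIC)]))
E
```

```text
[ 0.57361579 -0.13723737  0.2699043 ] 31.75
[[293.76416836 249.7637157 ]]
```

View pics/c6.png

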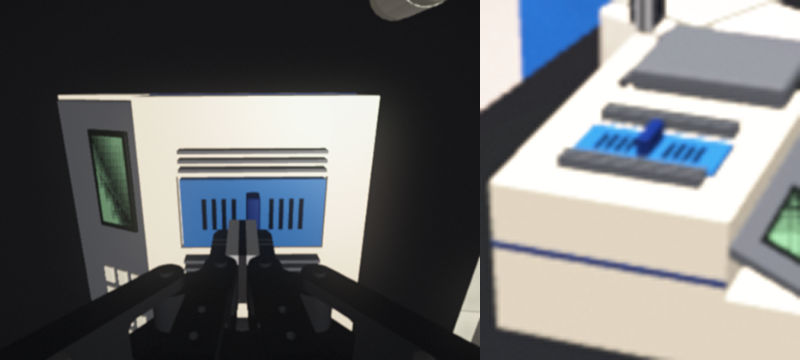

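The cover looks flat and home. There's time to spare, so I re-press the first two corners, which stopped 1.3 mm higher.

```bash
python3 - <<'E'
from h import *
plan([.632,-.152,.172],Rz(5.2),8,dec=2)
E
```

```text
O [[-0.06,0.18,0.31],[-0.06,0.18,0.31],[-0.06,0.18,0.31],[-0.06,0.17,0.3],[-0.06,0.18,0.31],[-0.07,0.17,0.3],[-0.06,0.18,0.31],[-0.07,0.17,0.3]]
T [[0.0,0.0,0.0],[0.0,0.0,0.0],[0.0,0.0,0.0],[0.0,0.0,0.0],[0.01,0.0,0.0],[0.0,0.0,0.0],[0.01,0.0,-0.01],[0.0,0.01,0.0]]
end [ 0.6319 -0.1521  0.1721] maxo 0.31 maxt 0.01
```

>>> {"name": "drive_tool", "arguments": {
  "offset": [
    [-0.06, 0.3, 0],
    [-0.06, 0.3, 0.1],
    [-0.06, 0.3, 0.3],
    [-0.06, 0.3, 0.4],
    [-0.06, 0.2, 0.4],
    [-0.07, 0, 0.4],
    [-0.06, 0, 0.4],
    [-0.07, 0, 0.4],
    [0, 0, 0],
    [0, 0, 0]
  ],
  "turn": [
    [0, 0, 0],
    [0, 0, 0],
    [0, 0, 0],
    [0, 0, 0],
    [0, 0, 0],
    [0, 0, 0],
    [0, 0, 0],
    [0, 0, 0],
    [0, 0, 0],
    [0, 0, 0]
  ],
  "hand": [0, 0, 0, 0, 0, 0, 0, 0, 0, 0]
}}

```text
time_s: 33.1
position: [0.6319, -0.1521, 0.1748]
tool_rot: [[-0.09, 0.996, 0.003], [0.996, 0.09, -0.001], [-0.001, 0.003, -1.0]]
ft_force: [-0.9, 0.0, 0.1]
grip_width: 0.0001
gripper_force: 0.0
```

>>> {"name": "drive_tool", "arguments": {
  "offset": [
    [0, 0, 0.1],
    [0, 0, 0.1],
    [0, 0, 0.07],
    [0, 0, 0.06],
    [0, 0, 0.06],
    [0, 0, 0.06],
    [0, 0, 0.06],
    [0, 0, 0.06],
    [0, 0, 0],
    [0, 0, 0]
  ],
  "turn": [
    [0, 0, 0],
    [0, 0, 0],
    [0, 0, 0],
    [0, 0, 0],
    [0, 0, 0],
    [0, 0, 0],
    [0, 0, 0],
    [0, 0, 0],
    [0, 0, 0],
    [0, 0, 0]
  ],
  "hand": [0, 0, 0, 0, 0, 0, 0, 0, 0, 0]
}}

```text
time_s: 34.35
position: [0.6319, -0.152, 0.1521]
tool_rot: [[-0.09, 0.996, 0.003], [0.996, 0.09, -0.001], [-0.001, 0.003, -1.0]]
ft_force: [-2.2, 0.8, 5.2]
grip_width: -0.0004
gripper_force: 2.7
```

>>> {"name": "drive_tool", "arguments": {
  "offset": [
    [0, 0, -0.15],
    [0, 0, -0.2],
    [0, 0, -0.2],
    [-0.25, 0, 0],
    [-0.25, 0, 0],
    [-0.25, 0, 0],
    [-0.25, 0, 0],
    [0, 0, 0.1],
    [0, 0, 0],
    [0, 0, 0]
  ],
  "turn": [
    [0, 0, 0],
    [0, 0, 0],
    [0, 0, 0],
    [0, 0, 0],
    [0, 0, 0],
    [0, 0, 0],
    [0, 0, 0],
    [0, 0, 0],
    [0, 0, 0],
    [0, 0, 0]
  ],
  "hand": [0, 0, 0, 0, 0, 0, 0, 0, 0, 0]
}}

```text
time_s: 35.6
position: [0.6354, -0.1915, 0.1694]
tool_rot: [[-0.09, 0.996, 0.002], [0.996, 0.09, -0.0], [-0.001, 0.002, -1.0]]
ft_force: [0.4, -0.7, 1.0]
grip_width: 0.0001
gripper_force: 0.0
```

Corner 1 is at home height (0.1521) with only 5 N of contact. Checking corner 2, then retreating.

>>> {"name": "drive_tool", "arguments": {
  "offset": [
    [0, 0, 0.07],
    [0, 0, 0.07],
    [0, 0, 0.07],
    [0, 0, 0.06],
    [0, 0, 0.06],
    [0, 0, 0.06],
    [0, 0, 0.04],
    [0, 0, 0.02],
    [0, 0, 0],
    [0, 0, 0]
  ],
  "turn": [
    [0, 0, 0],
    [0, 0, 0],
    [0, 0, 0],
    [0, 0, 0],
    [0, 0, 0],
    [0, 0, 0],
    [0, 0, 0],
    [0, 0, 0],
    [0, 0, 0],
    [0, 0, 0]
  ],
  "hand": [0, 0, 0, 0, 0, 0, 0, 0, 0, 0]
}}

```text
time_s: 36.85
position: [0.6354, -0.1918, 0.1521]
tool_rot: [[-0.09, 0.996, 0.003], [0.996, 0.09, -0.001], [-0.001, 0.003, -1.0]]
ft_force: [-1.5, -0.4, 5.6]
grip_width: -0.0001
gripper_force: 2.7
```

>>> {"name": "drive_tool", "arguments": {
  "offset": [
    [0, 0, -0.2],
    [0, 0, -0.5],
    [0, 0, -0.8],
    [0, 0, -0.8],
    [0, 0, -0.5],
    [0, 0, -0.2],
    [0, 0, 0],
    [0, 0, 0],
    [0, 0, 0],
    [0, 0, 0]
  ],
  "turn": [
    [0, 0, 0],
    [0, 0, 0],
    [0, 0, 0],
    [0, 0, 0],
    [0, 0, 0],
    [0, 0, 0],
    [0, 0, 0],
    [0, 0, 0],
    [0, 0, 0],
    [0, 0, 0]
  ],
  "hand": [0, 0, 0, 0, 0, 0, 0, 0, 0, 0]
}}

```text
time_s: 38.1
position: [0.6351, -0.1918, 0.2709]
tool_rot: [[-0.09, 0.996, 0.002], [0.996, 0.09, -0.0], [-0.0, 0.002, -1.0]]
ft_force: [-0.1, -0.2, -0.1]
grip_width: -0.0001
gripper_force: 0.0
```

All four corners are at about 0.152, the home height.

```bash
python3 -c "
from rig import env
print(env.close_job())"
```

```text
the job is handed in; nothing more can be done
None
```

The blue lamp cover is on the lamp opening, outer face up; all four corners were pressed and measured at home height (about 0.152 m), the gripper is clear, and the job was handed in at 38 s (no verdict was returned).

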